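Changing over the bench supply: isolator lever, then selector lever

TASK

On the lid of the grey changeover unit, swing the isolator lever (left, round grip) clockwise until it rests fully home against its end stop; that frees the selector lever (right, square grip), which you then swing clockwise fully home against its own end stop. The end of the isolator's travel has to be felt: work gently, pushing the grips sideways with the fingers rather than clamping them (they are brittle), and never bear on either lever with more than about 20 N in all, any squeeze of both fingers included. Leave the other things on the bench and on the lid where they are, and let go of everything at the end.

Things in the scene. Friction and masses are not known exactly. Their poses are not given: they have to be found in the camera images.
- unit: Changeover unit: fixed low grey half-rack case, 260 mm deep (its x), 380 mm wide (its y), 70 mm high; origin under its centre; front panel with sockets faces its -x. On its flat lid two levers turn on upright axes: isolator at x 0, y +80 mm, selector at x 0, y -80 mm. Inside, the isolator's shaft bars the selector until the isolator is within about 3 degrees of its end stop.
- iso_lever: Isolator lever: dark steel arm 18 mm wide, 10 mm thick, with an upright round grip at its end. Origin on its turning axis at the arm's underside (86 mm above the table); x along the arm to the grip, z up. Turns clockwise seen from above; starts pointing within 55 degrees of the unit's front. Over 22 N of contact force on it, both fingers added up, is forcing it.
- iso_grip (a point): Centre of the isolator's grip: black upright cylinder 20 mm in diameter, from 96 to 141 mm above the table (this point at 118), 80 mm from the axis. Push it sideways, or cage it loosely in the fingers. It moves against 2 to 3 N and stays where left; at the rubber-buffered end stop the resistance climbs steeply (some 12 N per mm), and 9 to 13 N shows that it is home.
- iso_hub (a point): Centre of the isolator's hub on the lid (on the turning axis, 72 mm above the table). The lever is clamped on its hidden shaft at an angle that differs from unit to unit, so where it ends is not known beforehand: after 45 to 92 degrees of travel, pointing anywhere from 10 degrees past the unit's left (+y) to 36 degrees short of it. Feel for the stop. Once the selector has begun to turn, the isolator is held.
- sel_lever: Selector lever: like the isolator's, shorter, with a square grip. Origin on its turning axis at the arm's underside (86 mm above the table); x along the arm to the grip, z up. Starts 75 degrees from the unit's front, on the right, locked but for 1 or 2 degrees of play until the isolator is home; then swings clockwise to point straight to the unit's front (-x). Over 22 N on it, both fingers added up, is forcing it.
- sel_grip (a point): Centre of the selector's grip: black upright square post 18 x 18 mm, faces square to the arm, from 96 to 131 mm above the table (this point at 114), 52 mm from the axis. It moves against 2 to 3 N when free; its end stop is rubber-buffered too (some 25 N per mm).
- attenuator: Bystander: small brass turned part standing on the unit's lid, 22 mm in diameter, 24 mm high; origin at its underside.
- tin: Bystander: round aluminium tin on the unit's lid, 48 mm in diameter, 22 mm high; origin at its underside.
- meter: Bystander: black hand multimeter lying on the bench, 150 x 80 x 42 mm; origin at its underside.
- driver: Bystander: screwdriver lying on the bench, 180 mm long.
- flange: Bystander: round aluminium flange lying on the bench, 130 mm in diameter, 25 mm high; origin at its underside.
- flux_jar: Bystander: small jar on the bench, 44 mm in diameter, 60 mm high; origin at its underside.
- wrench: Bystander: steel wrench lying before the unit on the left, 150 mm long.

How it is judged:
On the way, in this order (a step that is already met when the one before it is completed fails the run):
1. the isolator lever is swung over (its grip over 45 mm from where it began) while the selector still stands locked (distance of iso_grip from where it was at the start of the episode above 0.045 m and distance of sel_grip from where it was at the start of the episode below 0.01 m), for 0.1 s.
2. the freed selector turns, the isolator staying over (distance of sel_grip from where it was at the start of the episode above 0.03 m and distance of iso_grip from where it was at the start of the episode above 0.045 m), for 0.05 s.
At the end, for the whole second after the job is handed in: The selector stands at its end stop, pointing straight to the unit's front within 0.07 rad (4 degrees), the isolator still stands over (its grip over 45 mm from where it began; the interlock keeps it there), and both are at rest (angle between the x axis of sel_lever and the x axis of unit, either way round below 0.07 rad and x of sel_grip in the frame of unit below -0.045 m and linear speed of sel_lever below 0.01 m/s and angular speed of each of sel_lever, iso_lever below 0.05 rad/s and distance of iso_grip from where it was at the start of the episode above 0.045 m); the robot touches nothing.
It fails at once if a lever is forced: the robot's contact force on the isolator or the selector lever, all fingers added up, exceeds 22 N (contact force between any of the fingers, the arm and iso_lever above 22 N or contact force between any of the fingers, the arm and sel_lever above 22 N).
It fails at once if a bystander is moved by more than 25 mm (distance of any of attenuator, tin, meter, driver, flange, flux_jar, wrench from where it was at the start of the episode above 0.025 m).
It also fails if it takes over 72 s, if anything falls off the work surface, if the arm or the gripper's body presses on something with over 40 N, if the wrist force passes 120 N, or if a joint passes its speed limit or range.

ROBOT

A 6-joint arm with a two-finger parallel gripper is mounted at the origin on the work surface. World frame = base frame: x ahead of the robot, y to its left, z up, the work surface at z = 0. Lengths are in m, angles in rad, forces in N, time in s.
With the tool pointing down it reaches from about 0.25 to 0.775 m from the base axis. Payload 4 kg.
Tool frame: the origin (TCP) lies midway between the tips of the shut fingers; the grasp point (between the pads) lies 19 mm behind it (arm.pinch_z is the distance from the TCP to the grasp point, in m); z points along the fingers, y is the direction in which the jaws open and shut (so a half turn about z gives the same grasp; the last joint's range is limited). The gripper opens to 94 mm and grips with 3 to 60 N. Pads are 16 mm wide; open, the fingers measure 119 mm over their backs; the gripper's body (75 mm by 177 mm) begins 78 mm behind the grasp point.
Start: joints at [-1.326, 0.087, 1.371, -0, 1.684, -0.103], TCP at [0.187, -0.517, 0.173] pointing down, gripper open.
Joint ranges: [-3.1, 3.1], [-0.76, 2.03], [0.27, 2.55], [-1.08, 4.22], [0.17, 2.65], [-2.57, 2.57]. Speed limits (rad/s): [2.79, 2.79, 3.14, 3.14, 3.14, 3.14].

INTERFACE

Orientations are given as a 3x3 rotation matrix whose columns are the frame's x, y, z axes.
In Python, from rig import arm, snapshot gives the robot as it stands.
- The arm moves only by the tool drive_tool, never from a script. Its argument "rows" is a list that holds one entry, the list of rows, each a list of 7 numbers: the shift along the tool's x, y, z in m, then the turn, a rotation vector about the tool's x, y, z in rad, then the opening, from -1 (shut) to 1 (fully open). In form: [[[tx, ty, tz, ax, ay, az, grip], ...]]. A call has 1 to 8 rows; each row shifts and turns the pose as measured when the row begins, along the tool's axes as they then stand; what a row does not reach is not made up. A row lasts 1/10 s, in which the tool goes at most 50 mm and 8.59 degrees, less where a joint would pass 70% of its speed; a pose out of reach is approached as far as the arm can. A call is refused whole if a number of a shift passes 0.05 or a number of a turn 0.15, either way. A call with a gripper value outside its range is refused whole. The fingers move at their own pace and stop on an object; "grip_force" is the grip in N (left out, the last holds). Time passes only in rows, so rows that do not move let the fingers close. It gives the time, the measured TCP pose, the force and the opening at its end, in the units of the state.
- arm.sense(): the state, without advancing time (a new reading comes with each control period).
- snapshot(name): name is "side" or "top" or "wrist"; returns a dict with "color" (384x512x3 uint8, blue, green, red), "vfov" (degrees; the focal length in pixels is half the picture's height over the tangent of half this angle, whatever the lens; pixels are square), "cx", "cy" (the principal point, pixels), "R" (3x3) and "t" (3): a world point X has camera coordinates R X + t; the wrist camera has in their place "T_tool_cam" (4x4, takes a point from camera to tool coordinates, whose origin is the TCP and whose axes are the flange's). Camera axes: x right, y down, z forward; pixel columns grow to the right and rows downward; lengths in m; the calibration is good to about 2 mm. A picture is of the moment at which its call begins: read the wrist's pose just before it. There is no depth.
- arm.finish_job(): hands the job in, once; it reports no verdict.
The state is a dict: "time": time; "q": joint angles; "joint_vel": joint speeds; "joint_torque": joint torques, N m; "eef_pos": TCP position; "orientation": TCP orientation; "wrist_force": force on the tool from outside, world axes, zero at the start; "moment": the same for the moment, N m; "gripper_width": finger opening in m.
Only numpy, scipy, OpenCV 4.12 (cv2) and the standard library are available. Lean on these libraries where they do the work, as an engineer would, in place of code of your own. Each camera call takes 0.05 s, during which the arm holds its last target. There are 200 camera calls.

## Working session

There is one attempt and no reset: what is moved stays moved. The work goes in short steps, Python scripts to look and compute and a tool call to move; the robot and the scene stay as the last step left them, time stands still between calls to the robot, and variables do not carry over. Pictures are saved under pics/ and viewed, about 8 in all and at most 12, crops included, and the job is handed in when it is done.

Besides the shell and the picture viewer there is one more tool, called as name([rows], argument=value, ...), one row to a line, values as JSON. drive_tool: Moves the arm, as the interface text tells. Its arguments: {"type":"object","properties":{"rows":{"type":"array","items":{"type":"array","items":{"type":"array","items":{"type":"number"}}}},"grip_force":{"type":"number"}},"required":["rows"]}

```bash
mkdir -p pics; cat > h.py <<'E'
import numpy as np, cv2
from rig import arm, snapshot
def ray(s,u,v):
    f=192/np.tan(np.radians(s["vfov"])/2); R=np.array(s["R"]);t=np.array(s["t"])
    return -R.T@t, R.T@np.array([(u-s["cx"])/f,(v-s["cy"])/f,1])
def onz(s,u,v,z):
    c,d=ray(s,u,v); return c+d*(z-c[2])/d[2]
def proj(s,X):
    f=192/np.tan(np.radians(s["vfov"])/2); p=np.array(s["R"])@X+np.array(s["t"])
    return s["cx"]+f*p[0]/p[2], s["cy"]+f*p[1]/p[2]
E
python3 - <<'E'
from h import *
import pickle
for n in("top","side"):
    s=snapshot(n); cv2.imwrite(f"pics/{n}0.png",cv2.resize(s["color"],(800,600),interpolation=cv2.INTER_CUBIC)); pickle.dump(s,open(n+".pkl","wb"))
    c,d=ray(s,256,192);print(n,s["vfov"],s["cx"],s["cy"],c,d)
x=arm.sense();print(x["orientation"],x["wrist_force"],x["time"])
E
```

```text
top 47.855942891575665 257.50607042939475 197.78650201967048 [0.28554904 0.00491004 1.28179704] [ 0.18855291 -0.0015843  -0.98215897]
side 57.820820634155126 259.99554473046385 192.33542957007285 [0.20620525 0.8720733  0.63039128] [ 0.28959953 -0.81246668 -0.5061255 ]
[[ 9.40138575e-01  3.40792058e-01 -4.83636884e-04]
 [ 3.40792344e-01 -9.40136643e-01  1.91605992e-03]
 [ 1.98293247e-04 -1.96618159e-03 -9.99998047e-01]] [0.49640719 0.28188058 0.08484427] 0.1
```

View pics/top0.png

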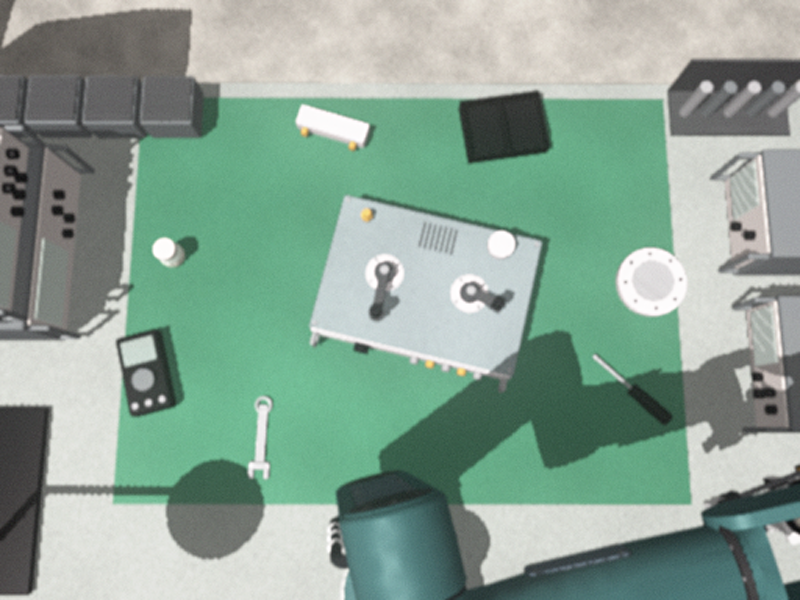

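View pics/side0.png

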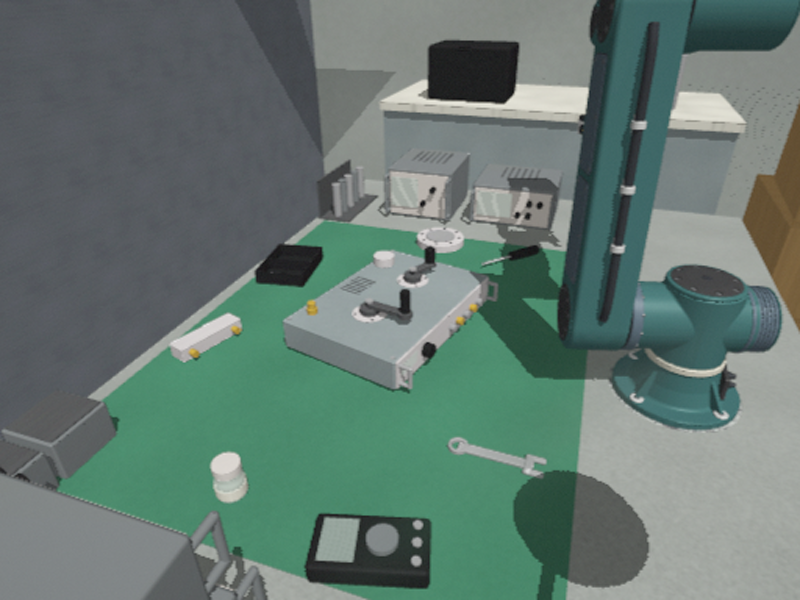

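The top view shows the isolator hub at about (384,271) with its grip at (377,310). The selector hub is at (470,293) with its grip at (500,302), in 800x600 pixels. The brass attenuator is at (367,214) and the tin at (502,243).

```bash
python3 - <<'E'
from h import *
import pickle
s=pickle.load(open("top.pkl","rb")); k=.64
im=s["color"].astype(int)
g=cv2.cvtColor(s["color"],cv2.COLOR_BGR2GRAY)
hsv=cv2.cvtColor(s["color"],cv2.COLOR_BGR2HSV)
P=lambda u,v,z:np.round(onz(s,u*k,v*k,z),4)
# lid corners by green exclusion
m=(~((hsv[...,0]>60)&(hsv[...,0]<85)&(hsv[...,1]>100))).astype(np.uint8)
m[:120]=0;m[245:]=0;m[:,:190]=0;m[:,360:]=0
sub=(g>120).astype(np.uint8)*m
sub=cv2.morphologyEx(sub,cv2.MORPH_CLOSE,np.ones((15,15)))
c=max(cv2.findContours(sub,0,1)[0],key=cv2.contourArea)
hull=cv2.convexHull(c)
r=cv2.minAreaRect(np.array([onz(s,*p[0],.07)[:2]*1000 for p in hull],np.float32));print("rect",r)
# dark blobs: levers
d=((g<85).astype(np.uint8)); d[:150]=0
for nm,b in(("iso",(230,160,268,206)),("sel",(285,172,325,200))):
    w=g[b[1]:b[3],b[0]:b[2]]; print(nm)
for a in [("isohub",384,271,.072),("selhub",470,293,.072),("isohubtop",385,269,.098),("selhubtop",470,291,.098),("isogrip",377,310,.141),("selgrip",500,302,.131),("att",367,214,.09),("tin",502,243,.092),("FL",312,330,.07),("BL",345,197,.07),("BR",545,240,.07)]: print(a[0],P(*a[1:]))
crop=s["color"][115:250,190:360]
cv2.imwrite("pics/crop1.png",cv2.resize(crop,None,fx=4.6,fy=4.4,interpolation=cv2.INTER_CUBIC))
E
```

```text
rect ((552.0230102539062, -52.0164794921875), (363.4234313964844, 496.6399230957031), 0.11955802887678146)
iso
sel
isohub [0.572  0.0324 0.072 ]
selhub [ 0.531  -0.1249  0.072 ]
isohubtop [0.5695 0.03   0.098 ]
selhubtop [ 0.5293 -0.1221  0.098 ]
isogrip [0.4871 0.0425 0.141 ]
selgrip [ 0.5031 -0.1703  0.131 ]
att [0.675  0.0637 0.09  ]
tin [ 0.6198 -0.1826  0.092 ]
FL [0.4627 0.1621 0.07  ]
BL [0.7147 0.1062 0.07  ]
BR [ 0.6319 -0.2661  0.07  ]
```

View pics/crop1.png

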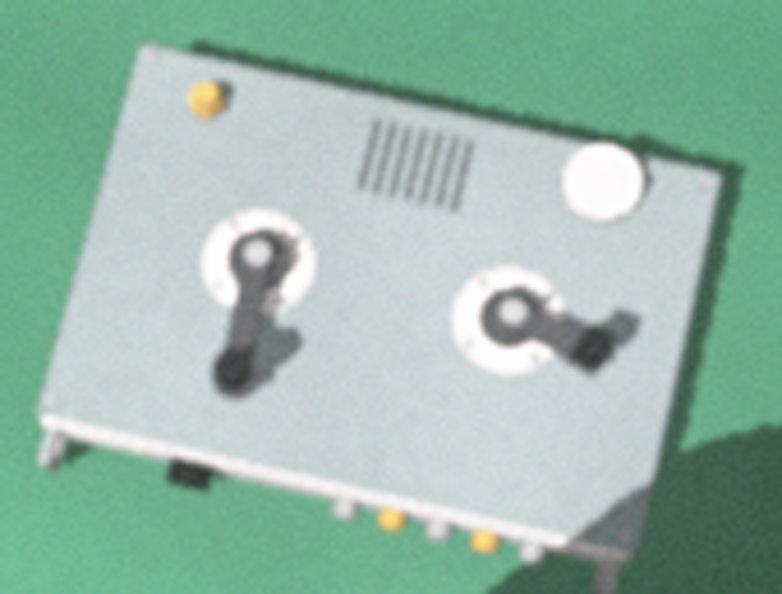

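The crop confirms the geometry. The hubs are 162 mm apart, the isolator arm is 83 mm long and the selector arm 52 mm. The unit's yaw is about -12.5°. Next I plan the approach.

```bash
cat >> h.py <<'E'
from scipy.spatial.transform import Rotation as Ro
def Rd(a): # tool down, tool y at world angle a (deg)
    c,s=np.cos(np.radians(a)),np.sin(np.radians(a)); y=np.array([c,s,0]);z=np.array([0,0,-1.]);return np.c_[np.cross(y,z),y,z]
def plan(ways,grip=-1,P=None,R=None):
    "ways: list of (xyz, yaw_y_deg, nrows); prints ideal rows"
    x=arm.sense(); P=np.array(x["eef_pos"]) if P is None else P; R=np.array(x["orientation"]) if R is None else R
    out=[]
    for X,a,n in ways:
        X=np.array(X);P0=P;R0=R;
        cur=np.degrees(np.arctan2(R0[1,1],R0[0,1])); da=(a-cur+180)%360-180
        for i in range(n):
            Pn=P0+(X-P0)*(i+1)/n; Rn=Rd(cur+da*(i+1)/n)
            d=R.T@(Pn-P); w=Ro.from_matrix(R.T@Rn).as_rotvec()
            out.append([round(float(v),4) for v in d]+[round(float(v),3) for v in w]+[grip]); P,R=Pn,Rn
    for i in range(0,len(out),8): print([out[i:i+8]])
E
python3 - <<'E'
from h import *
plan([((.187,-.517,.21),-60,1),((.46,.0,.21),80,20)])
E
```

```text
[[[-0.0004, 0.0003, -0.0385, -0.002, -0.0, -0.176, -1], [0.0247, -0.0156, 0.0, 0.0, 0.0, -0.122, -1], [0.0265, -0.0124, 0.0, 0.0, 0.0, -0.122, -1], [0.0278, -0.0091, 0.0, 0.0, 0.0, -0.122, -1], [0.0287, -0.0057, 0.0, 0.0, 0.0, -0.122, -1], [0.0292, -0.0021, 0.0, 0.0, 0.0, -0.122, -1], [0.0292, 0.0014, 0.0, 0.0, 0.0, -0.122, -1], [0.0288, 0.005, 0.0, 0.0, 0.0, -0.122, -1]]]
[[[0.028, 0.0085, 0.0, 0.0, 0.0, -0.122, -1], [0.0267, 0.0118, 0.0, 0.0, 0.0, -0.122, -1], [0.0251, 0.015, 0.0, 0.0, 0.0, -0.122, -1], [0.0231, 0.0179, 0.0, 0.0, 0.0, -0.122, -1], [0.0207, 0.0206, 0.0, 0.0, 0.0, -0.122, -1], [0.0181, 0.023, 0.0, 0.0, 0.0, -0.122, -1], [0.0151, 0.025, 0.0, 0.0, 0.0, -0.122, -1], [0.012, 0.0267, 0.0, 0.0, 0.0, -0.122, -1]]]
[[[0.0086, 0.0279, 0.0, 0.0, 0.0, -0.122, -1], [0.0052, 0.0288, 0.0, 0.0, 0.0, -0.122, -1], [0.0016, 0.0292, 0.0, 0.0, 0.0, -0.122, -1], [-0.002, 0.0292, 0.0, 0.0, 0.0, -0.122, -1], [-0.0055, 0.0287, 0.0, 0.0, 0.0, -0.122, -1]]]
```

drive_tool([
  [[0,0,-0.038,0,0,-0.15,-1],[0.025,-0.016,0,0,0,-0.122,-1],[0.0265,-0.012,0,0,0,-0.122,-1],[0.028,-0.009,0,0,0,-0.122,-1],[0.029,-0.006,0,0,0,-0.122,-1],[0.029,-0.002,0,0,0,-0.122,-1],[0.029,0.0015,0,0,0,-0.122,-1],[0.029,0.005,0,0,0,-0.122,-1]],
])

```text
time: 0.9
eef_pos: [0.2851, -0.3293, 0.2051]
orientation: [[0.185, 0.983, -0.005], [0.983, -0.184, 0.014], [0.013, -0.007, -1.0]]
wrist_force: [0.2, 0.3, 0.0]
gripper_width: 0.0337
```

drive_tool([
  [[0.028,0.0085,0,0,0,-0.122,-1],[0.027,0.012,0,0,0,-0.122,-1],[0.025,0.015,0,0,0,-0.122,-1],[0.023,0.018,0,0,0,-0.122,-1],[0.021,0.021,0,0,0,-0.122,-1],[0.018,0.023,0,0,0,-0.122,-1],[0.015,0.025,0,0,0,-0.122,-1],[0.012,0.027,0,0,0,-0.122,-1]],
])

```text
time: 1.7
eef_pos: [0.3916, -0.1086, 0.2041]
orientation: [[-0.739, 0.674, -0.009], [0.674, 0.739, 0.019], [0.019, 0.008, -1.0]]
wrist_force: [-0.4, 0.2, 0.5]
gripper_width: 0.0008
```

```bash
python3 - <<'E'
from h import *
plan([((.44,-.02,.21),80,6)])
E
```

```text
[[[0.004, 0.0164, -0.0008, 0.009, -0.019, -0.094, -1], [0.0024, 0.0167, -0.001, 0.0, 0.0, -0.094, -1], [0.0009, 0.0168, -0.001, 0.0, 0.0, -0.094, -1], [-0.0007, 0.0168, -0.001, 0.0, 0.0, -0.094, -1], [-0.0023, 0.0167, -0.001, 0.0, 0.0, -0.094, -1], [-0.0039, 0.0164, -0.001, 0.0, 0.0, -0.094, -1]]]
```

drive_tool([
  [[0.004,0.017,-0.001,0.009,-0.019,-0.098,-1],[0.0025,0.017,-0.001,0,0,-0.098,-1],[0.001,0.017,-0.001,0,0,-0.098,-1],[-0.001,0.017,-0.001,0,0,-0.098,-1],[-0.002,0.017,-0.001,0,0,-0.098,-1],[-0.004,0.017,-0.001,0,0,-0.098,-1],[0,0,0,0,0,0,-1],[0,0,0,0,0,0,-1]],
])

```text
time: 2.5
eef_pos: [0.4387, -0.009, 0.2062]
orientation: [[-0.993, 0.12, -0.007], [0.12, 0.993, 0.001], [0.008, 0.0, -1.0]]
wrist_force: [0.8, -0.5, -0.4]
gripper_width: 0.0006
```

```bash
python3 - <<'E'
from h import *
import pickle
x=arm.sense(); s=snapshot("wrist"); s["x"]=x; pickle.dump(s,open("w1.pkl","wb"))
T=np.array(s["T_tool_cam"]); W=np.eye(4);W[:3,:3]=x["orientation"];W[:3,3]=x["eef_pos"]
C=W@T; s["R"]=C[:3,:3].T; s["t"]=-s["R"]@C[:3,3]; s.pop("x"); pickle.dump(s,open("w1.pkl","wb"))
print(x["eef_pos"],C[:3,3])
for n,X in(("isohub",(.569,.029,.098)),("isogrip",(.487,.0425,.141)),("selgrip",(.503,-.17,.131)),("selhub",(.53,-.126,.098))): print(n,np.array(proj(s,np.array(X)))*1.5625)
cv2.imwrite("pics/w1.png",cv2.resize(s["color"],(800,600),interpolation=cv2.INTER_CUBIC))
E
```

```text
[ 0.43871486 -0.00899015  0.20618285] [3.59078115e-01 3.23862468e-04 4.19601903e-01]
isohub [462.83065961 435.12870746]
isogrip [481.92263332 363.13638215]
selgrip [188.99966036 410.14367772]
selhub [268.59062924 413.29797345]
```

View pics/w1.png

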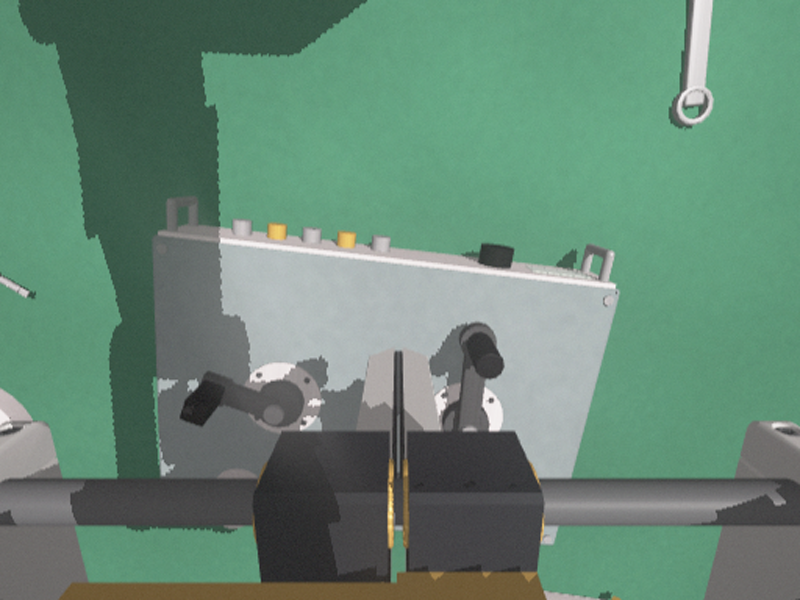

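The wrist view shows the isolator grip top at (489,364), the selector grip top at about (203,403) and the selector hub boss at (284,408). All three sit a few mm toward +y of my estimate. I'll work out the offsets.

```bash
python3 - <<'E'
from h import *
import pickle
s=pickle.load(open("w1.pkl","rb"));t=pickle.load(open("top.pkl","rb"));d=pickle.load(open("side.pkl","rb"))
q=lambda s,u,v,z:np.round(onz(s,u*.64,v*.64,z),4)
print("wrist isogrip",q(s,489,364,.141),"selgrip",q(s,203,403,.131),"selring",q(s,283,398,.072),"isoring",q(s,469,414,.072))
print("corners",q(s,155,235,.07),q(s,618,290,.07))
print("top FL",q(t,312,330,.07))
print("side isogrip",q(d,406,291,.141),"sel",q(d,430,249,.131), "isoring",q(d,371,312,.072),"selring",q(d,413,280,.072))
E
```

```text
wrist isogrip [0.4882 0.0472 0.141 ] selgrip [ 0.4986 -0.1585  0.131 ] selring [ 0.5307 -0.1208  0.072 ] isoring [0.5656 0.0384 0.072 ]
corners [ 0.38   -0.1944  0.07  ] [0.4686 0.1675 0.07  ]
top FL [0.4627 0.1621 0.07  ]
side isogrip [0.4865 0.0523 0.141 ] sel [ 0.502  -0.1553  0.131 ] isoring [0.5644 0.0372 0.072 ] selring [ 0.5271 -0.1139  0.072 ]
```

```bash
python3 - <<'E'
from h import *
plan([((.483,.012,.206),82,3),((.483,.012,.105),82,5)])
E
```

```text
[[[-0.0138, 0.0088, -0.0001, 0.0, -0.008, 0.006, -1], [-0.0138, 0.0088, 0.0, 0.0, 0.0, 0.006, -1], [-0.0137, 0.0089, 0.0, 0.0, 0.0, 0.006, -1], [0.0, 0.0, 0.0202, 0.0, 0.0, 0.0, -1], [0.0, 0.0, 0.0202, 0.0, 0.0, 0.0, -1], [0.0, 0.0, 0.0202, 0.0, 0.0, 0.0, -1], [0.0, 0.0, 0.0202, 0.0, 0.0, 0.0, -1], [0.0, 0.0, 0.0202, 0.0, 0.0, 0.0, -1]]]
```

drive_tool([
  [[-0.014,0.009,0,0,-0.008,0.006,-1],[-0.014,0.009,0,0,0,0.006,-1],[-0.014,0.009,0,0,0,0.006,-1],[0,0,0.02,0,0,0,-1],[0,0,0.02,0,0,0,-1],[0,0,0.02,0,0,0,-1],[0,0,0.02,0,0,0,-1],[0,0,0.02,0,0,0,-1]],
])

```text
time: 3.35
eef_pos: [0.4941, 0.0101, 0.1061]
orientation: [[-0.987, 0.158, 0.015], [0.158, 0.987, -0.001], [-0.015, 0.002, -1.0]]
wrist_force: [-0.3, 0.5, -0.7]
gripper_width: 0.0009
```

drive_tool([
  [[0,0,0,0,0,0,-1],[0,0,0,0,0,0,-1]],
])

```text
time: 3.55
eef_pos: [0.4929, 0.0098, 0.1029]
orientation: [[-0.987, 0.161, 0.009], [0.161, 0.987, -0.0], [-0.009, 0.001, -1.0]]
wrist_force: [0.0, -0.2, 0.3]
gripper_width: 0.0005
```

drive_tool([
  [[0.004,0.004,0,0,-0.009,0,-1],[0.004,0.004,0,0,0,0,-1],[0,0.002,-0.002,0,0,0,-1],[0,0.002,0,0,0,0,-1],[0,0.001,0,0,0,0,-1],[0,0,0,0,0,0,-1]],
])

```text
time: 4.15
eef_pos: [0.4897, 0.0252, 0.1102]
orientation: [[-0.986, 0.162, 0.028], [0.162, 0.987, -0.002], [-0.028, 0.002, -1.0]]
wrist_force: [0.4, 0.2, -0.2]
gripper_width: 0.0003
```

drive_tool([
  [[0,0.001,0,0,0,0,-1],[0,0.001,0,0,0,0,-1],[0,0.001,0,0,0,0,-1],[0,0.001,0,0,0,0,-1]],
])

```text
time: 4.55
eef_pos: [0.4905, 0.0292, 0.1102]
orientation: [[-0.986, 0.162, 0.028], [0.162, 0.987, -0.002], [-0.028, 0.002, -1.0]]
wrist_force: [0.5, -0.5, -0.1]
gripper_width: 0.0002
```

drive_tool([
  [[0.002,0.001,0.001,0,0.014,0,-1],[0.001,0.001,0.001,0,0.014,0,-1],[0.001,0.001,0,0,0,0,-1],[0,0.001,0,0,0,0,-1]],
])

```text
time: 4.95
eef_pos: [0.4869, 0.0341, 0.1075]
orientation: [[-0.987, 0.163, -0.003], [0.163, 0.987, 0.003], [0.004, 0.002, -1.0]]
wrist_force: [-0.5, 0.3, 1.0]
gripper_width: 0.0003
```

drive_tool([
  [[0,0.001,0,0,0,0,-1],[0,0.001,0,0,0,0,-1],[0,0.001,0,0,0,0,-1],[0,0.001,0,0,0,0,-1]],
])

```text
time: 5.35
eef_pos: [0.4878, 0.0372, 0.1083]
orientation: [[-0.987, 0.163, -0.002], [0.163, 0.987, 0.0], [0.002, 0.0, -1.0]]
wrist_force: [-0.7, -0.7, 0.6]
gripper_width: 0.0006
```

```bash
python3 - <<'E'
from h import *
a=snapshot("wrist")["color"][150:330,130:400]; b=snapshot("side")["color"][110:270,150:350]
cv2.imwrite("pics/c2.png",np.hstack([cv2.resize(a,(400,500)),cv2.resize(b,(400,500))]))
E
```

```text
(no output)
```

View pics/c2.png

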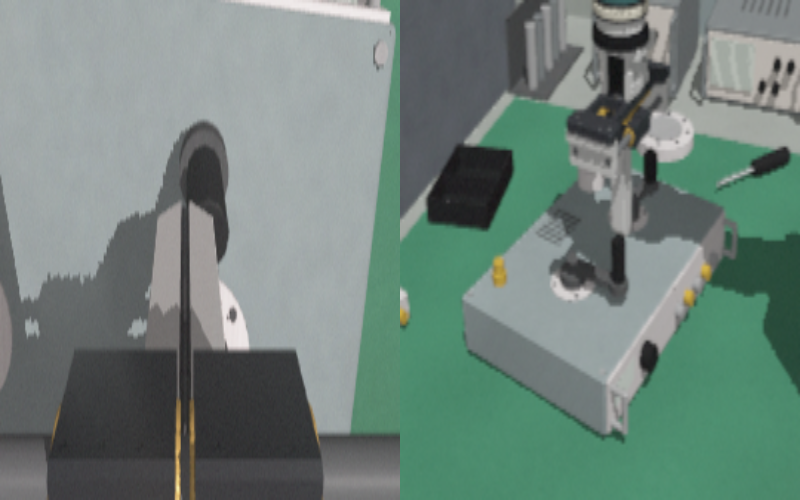

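The finger is right beside the isolator grip. In the wrist crop the tip is at about (187,200) and the grip base ring at (205,145). I'll check numerically whether the lever has moved and where the finger sits radially.

```bash
python3 - <<'E'
from h import *
x=arm.sense(); s=snapshot("wrist")
T=np.array(s["T_tool_cam"]); W=np.eye(4);W[:3,:3]=x["orientation"];W[:3,3]=x["eef_pos"]
C=W@T; s["R"]=C[:3,:3].T; s["t"]=-s["R"]@C[:3,3]
c=lambda X:tuple(np.round([(proj(s,np.array(X))[0]-130)/.675,(proj(s,np.array(X))[1]-150)/.36]))
P=x["eef_pos"];print(P,C[:3,3])
print("tcp",c(P))
for z in(.096,.108,.141):print(z,"grip start",c((.4875,.047,z)))
q=lambda u,v,z:np.round(onz(s,130+u*.675,150+v*.36,z),4)
print("ring",q(205,150,.096))
R=np.array(x["orientation"])
for dx in(-8,8):
  for dy in(-12,12): print(dx,dy,c(P+R@np.array([dx,dy,0])/1000))
a=s["color"][180:260,200:320];cv2.imwrite("pics/c3.png",cv2.resize(a,(780,520),interpolation=cv2.INTER_CUBIC))
E
```

```text
[0.48786833 0.03749893 0.10819334] [0.40763676 0.05032676 0.32119896]
tcp (np.float64(185.0), np.float64(186.0))
0.096 grip start (np.float64(201.0), np.float64(166.0))
0.108 grip start (np.float64(202.0), np.float64(180.0))
0.141 grip start (np.float64(205.0), np.float64(227.0))
ring [0.4828 0.0497 0.096 ]
-8 -12 (np.float64(163.0), np.float64(212.0))
-8 12 (np.float64(207.0), np.float64(212.0))
8 -12 (np.float64(163.0), np.float64(160.0))
8 12 (np.float64(208.0), np.float64(160.0))
```

View pics/c3.png

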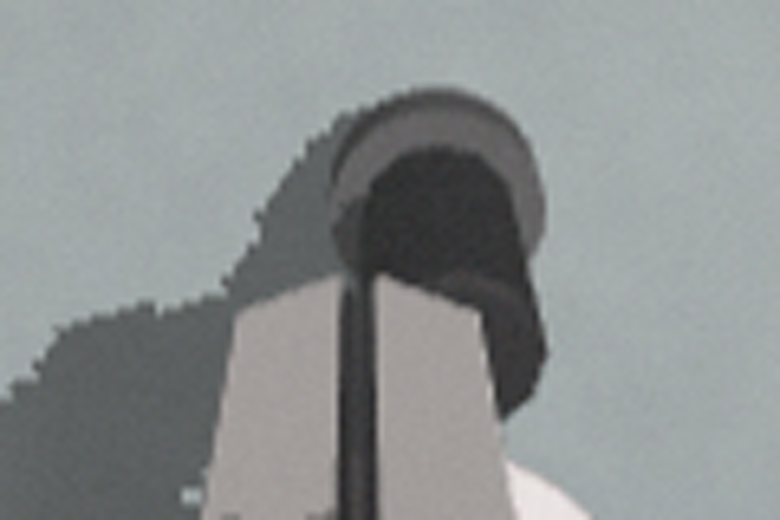

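The dark pads form a thin blade about 33 mm long. The grey finger bodies above it sit roughly level with the grip top, at z≈0.141. I'll raise a few mm so only the blade pushes, then continue gently.

drive_tool([
  [[0,0,-0.004,0,0,0,-1],[0,0,-0.003,0,0,0,-1],[0,0.001,0,0,0,0,-1],[0,0.001,0,0,0,0,-1],[0,0.001,0,0,0,0,-1]],
])

```text
time: 6.0
eef_pos: [0.4881, 0.0415, 0.1151]
orientation: [[-0.987, 0.163, -0.003], [0.163, 0.987, 0.003], [0.004, 0.002, -1.0]]
wrist_force: [-0.8, 0.5, -0.5]
gripper_width: 0.0002
```

drive_tool([
  [[0,0.001,0,0,0,0,-1],[0,0.001,0,0,0,0,-1],[0,0.001,0,0,0,0,-1]],
])

```text
time: 6.3
eef_pos: [0.4884, 0.0448, 0.1146]
orientation: [[-0.987, 0.162, -0.004], [0.162, 0.987, 0.003], [0.004, 0.002, -1.0]]
wrist_force: [0.2, -0.1, 0.3]
gripper_width: 0.0009
```

```bash
python3 - <<'E'
from h import *
import pickle
x=arm.sense(); s=snapshot("wrist"); d=snapshot("side")
print(x["eef_pos"],np.array(proj(d,np.array(x["eef_pos"]))), [np.round(proj(d,np.array((.4875,.047,z)))) for z in(.096,.141)])
a=s["color"][170:270,190:310]; b=d["color"][170:225,225:285]
cv2.imwrite("pics/c4.png",np.hstack([cv2.resize(a,(400,400),interpolation=2),cv2.resize(b,(400,400),interpolation=2)]))
E
```

```text
[0.48836363 0.04483005 0.11464194] [260.11209868 192.80886015] [array([260., 199.]), array([260., 185.])]
```

View pics/c4.png

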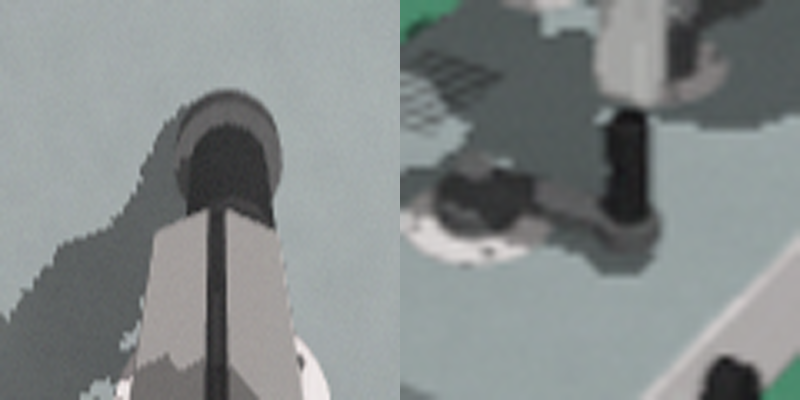

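Both views show the fingertip above the grip: its lower end is level with the grip top in the side view, and in the wrist view it covers the grip. The real tip is therefore about 26 mm higher than the TCP reading suggests, which explains why there was no contact. I'll back off, go lower and approach again.

drive_tool([
  [[0,-0.012,-0.003,0,0,0,-1],[0,-0.012,0,0,0,0,-1],[0,-0.012,0,0,0,0,-1],[0,0,0,0,0,0,-1],[0,0,0.01,0,0,0,-1],[0,0,0.01,0,0,0,-1],[0,0,0.008,0,0,0,-1],[0,0,0,0,0,0,-1]],
])

```text
time: 7.2
eef_pos: [0.4812, 0.0053, 0.0868]
orientation: [[-0.986, 0.164, -0.005], [0.164, 0.986, 0.003], [0.006, 0.002, -1.0]]
wrist_force: [0.6, -0.5, -1.0]
gripper_width: 0.0004
```

```bash
python3 - <<'E'
from h import *
x=arm.sense(); s=snapshot("wrist"); d=snapshot("side")
print(x["eef_pos"],x["orientation"],x["wrist_force"],np.array(proj(d,np.array(x["eef_pos"]))))
a=s["color"][170:270,190:310]; b=d["color"][155:235,215:295]
cv2.imwrite("pics/c5.png",np.hstack([cv2.resize(a,(400,400),interpolation=2),cv2.resize(b,(400,400),interpolation=2)]))
E
```

```text
[0.48115152 0.00527682 0.08678738] [[-0.98643821  0.16405128 -0.00517987]
 [ 0.16403881  0.98645005  0.00275038]
 [ 0.00556089  0.00186338 -0.9999828 ]] [ 0.61558597 -0.50928507 -1.00996772] [266.55607204 194.78575374]
```

View pics/c5.png

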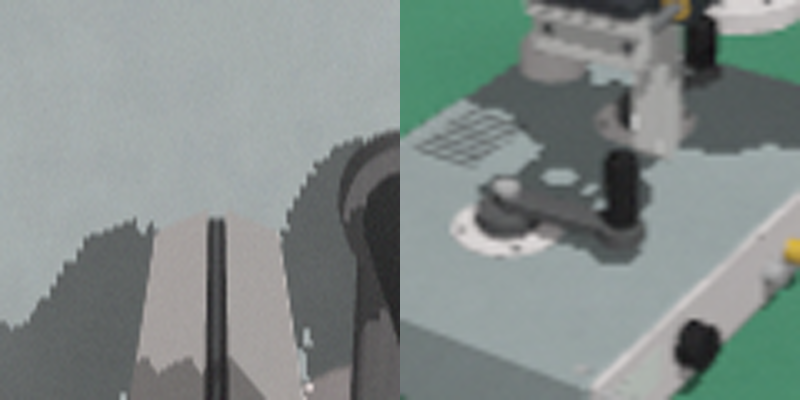

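The tip is now at a real height of about 0.115 beside the grip, with roughly 17 mm still to go. I'll advance.

drive_tool([
  [[0,0.004,0.003,0,0,0,-1],[0,0.004,0,0,0,0,-1],[0,0.002,0,0,0,0,-1],[0,0.001,0,0,0,0,-1],[0,0.001,0,0,0,0,-1]],
])

```text
time: 7.8
eef_pos: [0.4853, 0.0188, 0.0862]
orientation: [[-0.987, 0.163, -0.0], [0.163, 0.987, 0.002], [0.001, 0.002, -1.0]]
wrist_force: [-0.1, 0.1, 0.8]
gripper_width: 0.0002
```

drive_tool([
  [[0,0.001,0,0,0,0,-1],[0,0.001,0,0,0,0,-1],[0,0.001,0,0,0,0,-1],[0,0.001,0,0,0,0,-1],[0,0.001,0,0,0,0,-1]],
])

```text
time: 8.3
eef_pos: [0.4864, 0.024, 0.0866]
orientation: [[-0.987, 0.163, 0.0], [0.163, 0.987, 0.002], [-0.0, 0.002, -1.0]]
wrist_force: [0.7, 0.5, -0.4]
gripper_width: 0.0005
```

drive_tool([
  [[0,0.001,0,0,0,0,-1],[0,0.001,0,0,0,0,-1],[0,0.001,0,0,0,0,-1],[0,0.001,0,0,0,0,-1],[0,0.001,0,0,0,0,-1]],
])

```text
time: 8.8
eef_pos: [0.4867, 0.027, 0.0867]
orientation: [[-0.987, 0.164, -0.001], [0.164, 0.987, -0.002], [0.001, -0.002, -1.0]]
wrist_force: [-0.9, -2.2, 0.4]
gripper_width: 0.0005
```

Contact is made (-2.2 N) at TCP y≈0.025, with the arm giving slightly. The stop can't come before 45° of travel, so I'll sweep along the arc.

drive_tool([
  [[0.0007,0.0028,0,0,0,0.03,-1],[0.0007,0.0028,0,0,0,0.03,-1],[0.0007,0.0028,0,0,0,0.03,-1],[0.0007,0.0028,0,0,0,0.03,-1],[0.0007,0.0028,0,0,0,0.03,-1],[0.0007,0.0028,0,0,0,0.03,-1]],
])

```text
time: 9.4
eef_pos: [0.4867, 0.0417, 0.0867]
orientation: [[-0.938, 0.346, -0.001], [0.346, 0.938, -0.008], [-0.002, -0.008, -1.0]]
wrist_force: [-0.8, -2.7, 0.6]
gripper_width: 0.0004
```

```bash
cat >> h.py <<'E'
def rel(hub):
    x=arm.sense();R=np.array(x["orientation"]);p=np.array(x["eef_pos"])
    print("t",round(x["time"],2),"pos",np.round(p,4),"yawy",np.round(np.degrees(np.arctan2(R[1,1],R[0,1])),1),"p_tool(mm)",np.round(1000*R.T@(p-np.array([*hub,p[2]])),1),"F_tool",np.round(R.T@np.array(x["wrist_force"]),1),"q",np.round(x["q"],2))
E
python3 -c "
from h import *
rel((.567,.036))"
```

```text
t 9.4 pos [0.4867 0.0417 0.0867] yawy 69.7 p_tool(mm) [ 77.2 -22.5   0. ] F_tool [-0.2 -2.8 -0.6] q [-0.02 -0.02  1.65 -0.01  1.51 -1.24]
```

drive_tool([
  [[0.0009,0.0028,0,0,0,0.03,-1],[0.0009,0.0028,0,0,0,0.03,-1],[0.0009,0.0028,0,0,0,0.03,-1],[0.0009,0.0028,0,0,0,0.03,-1],[0.0009,0.0028,0,0,0,0.03,-1],[0.0009,0.0028,0,0,0,0.03,-1],[0.0009,0.0028,0,0,0,0.03,-1],[0.0009,0.0028,0,0,0,0.03,-1]],
])

```text
time: 10.2
eef_pos: [0.4914, 0.0613, 0.0868]
orientation: [[-0.821, 0.57, 0.001], [0.57, 0.821, -0.017], [-0.011, -0.014, -1.0]]
wrist_force: [-0.3, -2.5, -0.1]
gripper_width: 0.0004
```

```bash
python3 -c "
from h import *
rel((.567,.036))"
```

```text
t 10.2 pos [0.4914 0.0613 0.0868] yawy 55.2 p_tool(mm) [ 76.5 -22.3  -0.5] F_tool [-1.2 -2.3  0.1] q [ 0.02 -0.    1.63 -0.02  1.51 -0.94]
```

drive_tool([
  [[0.0012,0.0028,0,-0.004,0.003,0.03,-1],[0.0012,0.0028,0,-0.004,0.003,0.03,-1],[0.0012,0.0028,0,-0.003,0.002,0.03,-1],[0.0012,0.0028,0,-0.003,0.002,0.03,-1],[0.0012,0.0028,0,-0.001,0.001,0.03,-1],[0.0012,0.0028,0,-0.001,0.001,0.03,-1],[0.0012,0.0028,0,-0.001,0.001,0.03,-1]],
])

```text
time: 10.9
eef_pos: [0.4981, 0.0778, 0.0865]
orientation: [[-0.676, 0.737, 0.002], [0.737, 0.676, -0.004], [-0.004, -0.002, -1.0]]
wrist_force: [-1.1, -3.8, 0.7]
gripper_width: 0.0007
```

```bash
python3 -c "
from h import *
rel((.567,.036))"
```

```text
t 10.9 pos [0.4981 0.0778 0.0865] yawy 42.5 p_tool(mm) [ 77.4 -22.5  -0.3] F_tool [-2.1 -3.4 -0.7] q [ 0.05  0.02  1.61 -0.    1.51 -0.7 ]
```

Now at about 39° of travel. From here I use small steps. The arm lags about 0.4 mm per row under 2.7 N, so a small step also limits the force.

drive_tool([
  [[0.0004,0.0014,0,0,0,0.0135,-1],[0.0004,0.0014,0,0,0,0.0135,-1],[0.0004,0.0014,0,0,0,0.0135,-1],[0.0004,0.0014,0,0,0,0.0135,-1]],
])

```text
time: 11.3
eef_pos: [0.501, 0.0822, 0.0864]
orientation: [[-0.632, 0.775, 0.001], [0.775, 0.632, -0.006], [-0.005, -0.003, -1.0]]
wrist_force: [-1.1, -1.8, 0.5]
gripper_width: 0.0004
```

drive_tool([
  [[0.0004,0.0014,0,0,0,0.0135,-1],[0.0004,0.0014,0,0,0,0.0135,-1],[0.0004,0.0014,0,0,0,0.0135,-1],[0.0004,0.0014,0,0,0,0.0135,-1]],
])

```text
time: 11.7
eef_pos: [0.5045, 0.0872, 0.0864]
orientation: [[-0.586, 0.811, 0.0], [0.811, 0.586, -0.006], [-0.005, -0.004, -1.0]]
wrist_force: [-1.1, -3.1, 1.2]
gripper_width: 0.0005
```

```bash
python3 -c "
from h import *
rel((.567,.036))"
```

```text
t 11.7 pos [0.5045 0.0872 0.0864] yawy 35.8 p_tool(mm) [ 78.  -20.7  -0.3] F_tool [-1.9 -2.7 -1.2] q [ 0.06  0.04  1.6  -0.01  1.51 -0.56]
```

drive_tool([
  [[0.0004,0.0014,0,0,0,0.019,-1],[0.0004,0.0014,0,0,0,0.019,-1],[0.0004,0.0014,0,0,0,0.019,-1],[0.0004,0.0014,0,0,0,0.019,-1],[0.0004,0.0014,0,0,0,0.019,-1],[0.0004,0.0014,0,0,0,0.019,-1]],
])

```text
time: 12.3
eef_pos: [0.5102, 0.0946, 0.0861]
orientation: [[-0.481, 0.877, -0.001], [0.877, 0.481, -0.006], [-0.004, -0.004, -1.0]]
wrist_force: [-1.2, -2.0, 0.8]
gripper_width: 0.0002
```

```bash
cat >> h.py <<'E'
def lev(hub=(.567,.036),off=.0223,sg=1):
    x=arm.sense();R=np.array(x["orientation"]);g=np.array(x["eef_pos"])[:2]+sg*off*R[:2,1]-np.array(hub)
    print("lever r,ang",np.round(1000*np.hypot(*g),1),np.round(np.degrees(np.arctan2(g[1],g[0])),1)%360); rel(hub)
E
python3 -c "
from h import *
lev()"
```

```text
lever r,ang 78.7 118.2
t 12.3 pos [0.5102 0.0946 0.0861] yawy 28.7 p_tool(mm) [ 78.7 -21.6  -0.3] F_tool [-1.2 -2.  -0.8] q [ 0.08  0.05  1.58 -0.01  1.51 -0.42]
```

At 118°, the window where the stop can be begins around 115°. From here I take one short call at a time.

drive_tool([
  [[0.0003,0.001,0,0,0,0.012,-1],[0.0001,0.0006,0,0,0,0.0075,-1],[0.0001,0.0006,0,0,0,0.0075,-1]],
])

```text
time: 12.6
eef_pos: [0.5121, 0.0966, 0.0861]
orientation: [[-0.455, 0.891, -0.001], [0.891, 0.455, -0.005], [-0.004, -0.004, -1.0]]
wrist_force: [-1.8, -2.7, 1.3]
gripper_width: 0.0005
```

drive_tool([
  [[0.0001,0.0006,0,0,0,0.0075,-1],[0.0001,0.0006,0,0,0,0.0075,-1],[0.0001,0.0006,0,0,0,0.0075,-1]],
])

```text
time: 12.9
eef_pos: [0.5136, 0.0979, 0.0861]
orientation: [[-0.433, 0.902, -0.002], [0.902, 0.433, -0.005], [-0.004, -0.004, -1.0]]
wrist_force: [-1.0, -1.9, 0.8]
gripper_width: 0.0005
```

drive_tool([
  [[0.0001,0.0006,0,0,0,0.0075,-1],[0.0001,0.0006,0,0,0,0.0075,-1],[0.0001,0.0006,0,0,0,0.0075,-1]],
])

```text
time: 13.2
eef_pos: [0.515, 0.0992, 0.086]
orientation: [[-0.41, 0.912, -0.002], [0.912, 0.41, -0.005], [-0.003, -0.004, -1.0]]
wrist_force: [-2.1, -1.7, 0.5]
gripper_width: 0.0004
```

drive_tool([
  [[0.0001,0.0006,0,0,0,0.0075,-1],[0.0001,0.0006,0,0,0,0.0075,-1],[0.0001,0.0006,0,0,0,0.0075,-1]],
])

```text
time: 13.5
eef_pos: [0.5166, 0.1004, 0.0861]
orientation: [[-0.388, 0.922, -0.002], [0.922, 0.388, -0.004], [-0.003, -0.004, -1.0]]
wrist_force: [-2.0, -2.2, 0.2]
gripper_width: 0.0002
```

drive_tool([
  [[0.0001,0.0006,0,0,0,0.0075,-1],[0.0001,0.0006,0,0,0,0.0075,-1],[0.0001,0.0006,0,0,0,0.0075,-1]],
])

```text
time: 13.8
eef_pos: [0.5182, 0.1016, 0.086]
orientation: [[-0.365, 0.931, -0.002], [0.931, 0.365, -0.004], [-0.003, -0.004, -1.0]]
wrist_force: [-2.4, -1.2, 0.7]
gripper_width: 0.0006
```

drive_tool([
  [[0.0001,0.0006,0,0,0,0.0075,-1],[0.0001,0.0006,0,0,0,0.0075,-1],[0.0001,0.0006,0,0,0,0.0075,-1]],
])

```text
time: 14.1
eef_pos: [0.5198, 0.1028, 0.0861]
orientation: [[-0.343, 0.94, -0.003], [0.94, 0.343, -0.004], [-0.003, -0.004, -1.0]]
wrist_force: [-2.6, -1.7, 1.3]
gripper_width: 0.0002
```

drive_tool([
  [[0.0001,0.0006,0,0,0,0.0075,-1],[0.0001,0.0006,0,0,0,0.0075,-1],[0.0001,0.0006,0,0,0,0.0075,-1]],
])

```text
time: 14.4
eef_pos: [0.5214, 0.1039, 0.0861]
orientation: [[-0.319, 0.948, -0.003], [0.948, 0.319, -0.003], [-0.002, -0.004, -1.0]]
wrist_force: [-2.6, -2.0, 1.0]
gripper_width: 0.0005
```

drive_tool([
  [[0.0001,0.0006,0,0,0,0.0075,-1],[0.0001,0.0006,0,0,0,0.0075,-1],[0.0001,0.0006,0,0,0,0.0075,-1]],
])

```text
time: 14.7
eef_pos: [0.5231, 0.1051, 0.0861]
orientation: [[-0.296, 0.955, -0.003], [0.955, 0.296, -0.003], [-0.002, -0.004, -1.0]]
wrist_force: [-1.7, -1.4, 1.1]
gripper_width: 0.0005
```

drive_tool([
  [[0.0001,0.0006,0,0,0,0.0075,-1],[0.0001,0.0006,0,0,0,0.0075,-1],[0.0001,0.0006,0,0,0,0.0075,-1]],
])

```text
time: 15.0
eef_pos: [0.5233, 0.1055, 0.086]
orientation: [[-0.273, 0.962, -0.007], [0.962, 0.273, -0.004], [-0.002, -0.007, -1.0]]
wrist_force: [-5.0, -2.3, 3.1]
gripper_width: 0.0006
```

The stop is reached: the motion stalled and the force rose to about 5.7 N. I'll press a little further for confirmation.

drive_tool([
  [[0,0.0006,0,0,0,0,-1],[0,0.0006,0,0,0,0,-1]],
])

```text
time: 15.2
eef_pos: [0.5231, 0.1054, 0.086]
orientation: [[-0.272, 0.962, -0.01], [0.962, 0.272, -0.005], [-0.002, -0.011, -1.0]]
wrist_force: [-4.6, -1.8, 2.3]
gripper_width: 0.0006
```

With a 0.6 mm step the force holds at about 5 N. A 1.2 mm step should give roughly 10 N.

drive_tool([
  [[0,0.001,0,0,0,0,-1],[0,0.0012,0,0,0,0,-1],[0,0.0012,0,0,0,0,-1]],
])

```text
time: 15.5
eef_pos: [0.5228, 0.1054, 0.0861]
orientation: [[-0.271, 0.963, -0.018], [0.963, 0.271, -0.007], [-0.002, -0.019, -1.0]]
wrist_force: [-7.4, -3.2, 4.4]
gripper_width: 0.0006
```

drive_tool([
  [[0,0.0012,0,-0.005,0,0,-1],[0,0.0012,0,-0.005,0,0,-1],[0,0.0012,0,-0.005,0,0,-1]],
])

```text
time: 15.8
eef_pos: [0.5232, 0.1055, 0.086]
orientation: [[-0.269, 0.963, -0.01], [0.963, 0.269, -0.005], [-0.002, -0.011, -1.0]]
wrist_force: [-5.7, -2.5, 3.0]
gripper_width: 0.0002
```

drive_tool([
  [[0,0.0016,0,0,0,0,-1],[0,0.0016,0,0,0,0,-1],[0,0.0016,0,0,0,0,-1]],
])

```text
time: 16.1
eef_pos: [0.5226, 0.1054, 0.0861]
orientation: [[-0.268, 0.963, -0.021], [0.963, 0.268, -0.008], [-0.002, -0.023, -1.0]]
wrist_force: [-7.7, -2.6, 4.7]
gripper_width: 0.0002
```

```bash
python3 -c "
from h import *
lev()"
```

```text
lever r,ang 78.8 106.9
t 16.1 pos [0.5226 0.1054 0.0861] yawy 15.6 p_tool(mm) [ 78.8 -24.1   0.4] F_tool [-0.4 -8.2 -4.5] q [ 0.1   0.1   1.53 -0.01  1.53 -0.17]
```

drive_tool([
  [[0,0.002,-0.0005,0,0,0,-1],[0,0.002,0,0,0,0,-1]],
])

```text
time: 16.3
eef_pos: [0.5222, 0.1053, 0.0862]
orientation: [[-0.267, 0.963, -0.031], [0.964, 0.267, -0.011], [-0.002, -0.033, -0.999]]
wrist_force: [-7.4, -3.2, 5.8]
gripper_width: 0.0005
```

```bash
python3 - <<'E'
from h import *
lev()
d=snapshot("side");s=snapshot("wrist");t=snapshot("top")
im=np.hstack([cv2.resize(d["color"][140:240,200:300],(400,400),interpolation=2),cv2.resize(s["color"][130:330,156:356],(400,400),interpolation=2)])
cv2.imwrite("pics/c6.png",im)
E
```

```text
lever r,ang 78.8 107.2
t 16.3 pos [0.5222 0.1053 0.0862] yawy 15.5 p_tool(mm) [ 78.8 -24.6   0.6] F_tool [-1.1 -8.2 -5.6] q [ 0.1   0.11  1.52 -0.01  1.55 -0.17]
```

View pics/c6.png

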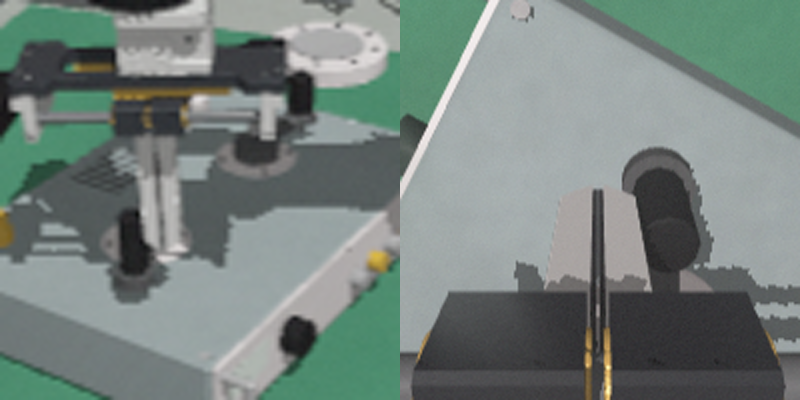

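The isolator is stalled against the stop at about 107° world, 64° of travel, with 8.2 N sideways and 10 N in all. That is home. I'll back off, rise and plan the move to the selector.

drive_tool([
  [[0,-0.003,0,0,0,0,-1],[0,-0.008,0,-0.015,0,0,-1],[0,-0.012,-0.005,-0.015,0,0,-1],[0,-0.005,-0.03,0,0,0,-1],[0,0,-0.03,0,0,0,-1],[0,0,-0.03,0,0,0,-1],[0,0,0,0,0,0,-1]],
])

```text
time: 17.15
eef_pos: [0.4991, 0.1017, 0.1829]
orientation: [[-0.268, 0.963, 0.012], [0.964, 0.267, 0.007], [0.003, 0.013, -1.0]]
wrist_force: [-0.4, -0.0, -0.3]
gripper_width: 0.0007
```

```bash
python3 - <<'E'
from h import *
rel((.567,.036))
plan([((.538,-.183,.185),-28,8)])
E
```

```text
t 17.15 pos [0.4991 0.1017 0.1829] yawy 15.5 p_tool(mm) [ 81.5 -47.8  -0.4] F_tool [ 0.1 -0.4  0.3] q [ 0.09 -0.02  1.46  0.01  1.69 -0.18]
[[[-0.0356, -0.0048, -0.0004, 0.013, -0.004, 0.095, -1], [-0.0359, -0.0014, -0.0003, 0.0, 0.0, 0.095, -1], [-0.0359, 0.002, -0.0003, 0.0, 0.0, 0.095, -1], [-0.0355, 0.0054, -0.0003, 0.0, 0.0, 0.095, -1], [-0.0348, 0.0087, -0.0003, 0.0, 0.0, 0.095, -1], [-0.0339, 0.012, -0.0003, 0.0, 0.0, 0.095, -1], [-0.0326, 0.0151, -0.0003, 0.0, 0.0, 0.095, -1], [-0.031, 0.0181, -0.0003, 0.0, 0.0, 0.095, -1]]]
```

drive_tool([
  [[-0.036,-0.005,-0.002,0.013,-0.004,0.095,-1],[-0.036,-0.001,-0.001,0,0,0.095,-1],[-0.036,0.002,-0.001,0,0,0.095,-1],[-0.0355,0.005,0,0,0,0.095,-1],[-0.035,0.009,0,0,0,0.095,-1],[-0.034,0.012,0,0,0,0.095,-1],[-0.033,0.015,0,0,0,0.095,-1],[-0.031,0.018,0,0,0,0.095,-1]],
])

```text
time: 17.95
eef_pos: [0.5426, -0.187, 0.178]
orientation: [[0.486, 0.874, 0.011], [0.874, -0.486, 0.008], [0.012, 0.006, -1.0]]
wrist_force: [0.3, 0.4, 0.3]
gripper_width: 0.0008
```

```bash
python3 - <<'E'
from h import *
rel((.53,-.12))
plan([((.538,-.183,.185),-28,2),((.538,-.183,.088),-28,5)])
E
```

```text
t 17.95 pos [ 0.5426 -0.187   0.178 ] yawy -29.1 p_tool(mm) [-52.4  43.6  -0.4] F_tool [ 0.5  0.1 -0.3] q [-0.44  0.13  1.31  0.01  1.69  0.07]
[[[0.0007, -0.003, -0.0035, 0.006, -0.012, -0.01, -1], [0.0006, -0.003, -0.0035, 0.0, 0.0, -0.01, -1], [0.0, 0.0, 0.0194, 0.0, 0.0, 0.0, -1], [0.0, 0.0, 0.0194, 0.0, 0.0, 0.0, -1], [0.0, 0.0, 0.0194, 0.0, 0.0, 0.0, -1], [0.0, 0.0, 0.0194, 0.0, 0.0, 0.0, -1], [0.0, 0.0, 0.0194, 0.0, 0.0, 0.0, -1]]]
```

drive_tool([
  [[0,0,0,0,0,0,-1],[0,0,0.018,0.006,-0.012,0,-1],[0,0,0.018,0,0,0,-1],[0,0,0.018,0,0,0,-1],[0,0,0.018,0,0,0,-1],[0,0,0.015,0,0,0,-1],[0,0,0,0,0,0,-1]],
])

```text
time: 18.65
eef_pos: [0.5451, -0.186, 0.0788]
orientation: [[0.487, 0.873, 0.001], [0.873, -0.487, 0.006], [0.006, -0.002, -1.0]]
wrist_force: [0.4, -0.3, -0.7]
gripper_width: 0.0006
```

```bash
python3 - <<'E'
from h import *
rel((.53,-.12))
d=snapshot("side");s=snapshot("wrist")
im=np.hstack([cv2.resize(d["color"][120:220,210:310],(400,400),interpolation=2),cv2.resize(s["color"][130:330,106:306],(400,400),interpolation=2)])
cv2.imwrite("pics/c7.png",im)
E
```

```text
t 18.65 pos [ 0.5451 -0.186   0.0788] yawy -29.1 p_tool(mm) [-50.3  45.3  -0.4] F_tool [-0.   0.5  0.7] q [-0.43  0.18  1.45  0.01  1.51  0.08]
```

View pics/c7.png

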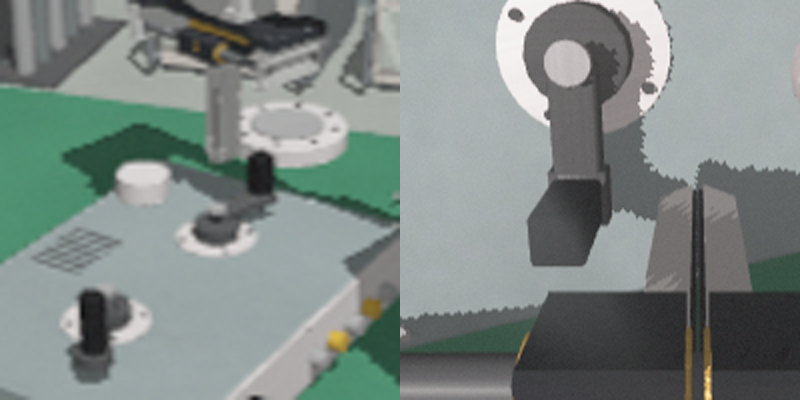

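The isolator stands over, and the finger is beside the selector grip on its trailing side, radially aligned, with a gap of about 24 mm. I'll approach it.

drive_tool([
  [[0,-0.005,-0.002,0,0,0,-1],[0,-0.005,-0.002,0,0,0,-1],[0,-0.004,0,0,0,0,-1],[0,-0.002,0,0,0,0,-1],[0,-0.001,0,0,0,0,-1],[0,-0.001,0,0,0,0,-1]],
])

```text
time: 19.35
eef_pos: [0.5324, -0.1778, 0.0912]
orientation: [[0.486, 0.874, 0.014], [0.874, -0.486, 0.001], [0.008, 0.012, -1.0]]
wrist_force: [0.1, -0.0, -0.4]
gripper_width: 0.0003
```

drive_tool([
  [[0,-0.001,0,0,0,0,-1],[0,-0.001,0,0,0,0,-1],[0,-0.001,0,0,0,0,-1],[0,-0.001,0,0,0,0,-1]],
])

```text
time: 19.75
eef_pos: [0.5286, -0.1759, 0.091]
orientation: [[0.486, 0.874, 0.014], [0.874, -0.486, 0.001], [0.008, 0.012, -1.0]]
wrist_force: [-0.2, -0.3, -0.2]
gripper_width: 0.0004
```

```bash
python3 - <<'E'
from h import *
rel((.53,-.12))
E
```

```text
t 19.75 pos [ 0.5286 -0.1759  0.091 ] yawy -29.1 p_tool(mm) [-49.5  26.   -0.1] F_tool [-0.4 -0.   0.2] q [-0.43  0.12  1.5   0.01  1.51  0.08]
```

drive_tool([
  [[0,-0.001,0.003,0,0,0,-1],[0,-0.001,0.002,0,0,0,-1],[0,-0.001,0,0,0,0,-1],[0,-0.001,0,0,0,0,-1],[0,-0.001,0,0,0,0,-1],[0,-0.001,0,0,0,0,-1],[0,-0.001,0,0,0,0,-1]],
])

```text
time: 20.45
eef_pos: [0.5252, -0.1742, 0.0854]
orientation: [[0.487, 0.873, 0.021], [0.874, -0.487, -0.003], [0.008, 0.02, -1.0]]
wrist_force: [3.5, -1.9, -1.5]
gripper_width: 0.0006
```

```bash
python3 - <<'E'
from h import *
rel((.53,-.12))
E
```

```text
t 20.45 pos [ 0.5252 -0.1742  0.0854] yawy -29.1 p_tool(mm) [-49.7  22.1   0.1] F_tool [0.  3.9 1.6] q [-0.43  0.11  1.52  0.01  1.49  0.08]
```

drive_tool([
  [[-0.0004,-0.0013,0,0,0,0.022,-1],[-0.0005,-0.0013,0,0,0,0.024,-1],[-0.0005,-0.0013,0,0,0,0.024,-1],[-0.0005,-0.0013,0,0,0,0.024,-1]],
])

```text
time: 20.85
eef_pos: [0.5203, -0.1735, 0.0854]
orientation: [[0.573, 0.819, 0.023], [0.82, -0.573, -0.004], [0.01, 0.021, -1.0]]
wrist_force: [3.4, -1.3, -2.1]
gripper_width: 0.0003
```

```bash
python3 - <<'E'
from h import *
rel((.53,-.12))
E
```

```text
t 20.85 pos [ 0.5203 -0.1735  0.0854] yawy -35.0 p_tool(mm) [-49.4  22.7  -0. ] F_tool [0.8 3.5 2.1] q [-0.43  0.1   1.53  0.01  1.49  0.18]
```

The selector turns freely at about 3.5 N. I'll sweep on.

drive_tool([
  [[-0.0011,-0.0025,0,0.003,-0.002,0.05,-1],[-0.0011,-0.0025,0,0.003,-0.002,0.05,-1],[-0.0011,-0.0025,0,0.003,-0.002,0.05,-1],[-0.0011,-0.0025,0,0.003,-0.002,0.05,-1],[-0.0011,-0.0025,0,0,0,0.05,-1],[-0.0011,-0.0025,0,0,0,0.05,-1],[-0.0011,-0.0025,0,0,0,0.05,-1]],
])

```text
time: 21.55
eef_pos: [0.5028, -0.1672, 0.0854]
orientation: [[0.832, 0.554, 0.012], [0.555, -0.832, -0.004], [0.008, 0.01, -1.0]]
wrist_force: [4.1, -2.5, -1.9]
gripper_width: 0.0002
```

```bash
python3 - <<'E'
from h import *
lev((.53,-.12),.0225,-1)
E
```

```text
lever r,ang 48.9 215.7
t 21.55 pos [ 0.5028 -0.1672  0.0854] yawy -56.3 p_tool(mm) [-48.8  24.2  -0.2] F_tool [2.  4.4 2. ] q [-0.43  0.07  1.57  0.    1.5   0.55]
```

drive_tool([
  [[-0.0013,-0.0028,0,0.002,-0.002,0.048,-1],[-0.0013,-0.0028,0,0.002,-0.002,0.048,-1],[-0.0013,-0.0028,0,0.002,-0.002,0.048,-1],[-0.0013,-0.0028,0,0.002,-0.002,0.048,-1],[-0.0013,-0.0028,0,0,0,0.048,-1],[-0.0013,-0.0028,0,0,0,0.048,-1],[-0.0013,-0.0028,0,0,0,0.048,-1],[-0.0013,-0.0028,0,0,0,0.048,-1]],
])

```text
time: 22.35
eef_pos: [0.4828, -0.154, 0.087]
orientation: [[0.984, 0.176, 0.002], [0.176, -0.984, -0.008], [0.0, 0.008, -1.0]]
wrist_force: [1.1, -3.0, -1.4]
gripper_width: 0.0002
```

```bash
python3 - <<'E'
from h import *
lev((.53,-.12),.0225,-1)
E
```

```text
lever r,ang 52.5 193.0
t 22.35 pos [ 0.4828 -0.154   0.087 ] yawy -79.9 p_tool(mm) [-52.5  25.2   0.2] F_tool [0.5 3.2 1.4] q [-0.42  0.02  1.61 -0.01  1.5   0.98]
```

drive_tool([
  [[-0.0009,-0.0027,0,0.002,0,0.042,-1],[-0.0009,-0.0027,0,0.002,0,0.042,-1],[-0.0009,-0.0027,0,0.002,0,0.042,-1],[-0.0009,-0.0027,0,0.002,0,0.042,-1],[-0.0009,-0.0025,0,0,0,0.04,-1],[-0.0005,-0.0015,0,0,0,0.025,-1]],
])

```text
time: 22.95
eef_pos: [0.4724, -0.1428, 0.0883]
orientation: [[0.997, -0.076, -0.005], [-0.076, -0.997, -0.008], [-0.004, 0.008, -1.0]]
wrist_force: [0.8, -2.2, -0.8]
gripper_width: 0.0003
```

```bash
python3 - <<'E'
from h import *
lev((.53,-.12),.0225,-1)
E
```

```text
lever r,ang 55.9 180.4
t 22.95 pos [ 0.4724 -0.1428  0.0883] yawy -94.4 p_tool(mm) [-55.7  27.1   0.5] F_tool [1.  2.2 0.8] q [-0.4  -0.    1.63 -0.01  1.51  1.25]
```

drive_tool([
  [[0.0003,-0.001,0,0,0,0.01,-1],[0.0003,-0.001,0,0,0,0.01,-1],[0.0003,-0.001,0,0,0,0.01,-1],[0.0003,-0.001,0,0,0,0.01,-1],[0,-0.001,0,0,0,0.01,-1],[0,-0.001,0,0,0,0.01,-1]],
])

```text
time: 23.55
eef_pos: [0.4708, -0.1379, 0.0883]
orientation: [[0.99, -0.143, -0.012], [-0.143, -0.99, -0.01], [-0.011, 0.012, -1.0]]
wrist_force: [-0.1, -4.0, -1.2]
gripper_width: 0.0004
```

```bash
python3 - <<'E'
from h import *
lev((.53,-.12),.0225,-1)
E
```

```text
lever r,ang 56.2 175.5
t 23.55 pos [ 0.4708 -0.1379  0.0883] yawy -98.2 p_tool(mm) [-56.1  26.1   0.9] F_tool [0.5 3.9 1.3] q [-0.39 -0.01  1.63 -0.01  1.52  1.33]
```

drive_tool([
  [[0.0003,-0.0008,0,0,0,0.012,-1],[0.0003,-0.0008,0,0,0,0.012,-1],[0.0003,-0.0008,0,0,0,0.012,-1],[0.0003,-0.0008,0,0,0,0.012,-1],[0,-0.0008,0,0,0,0.012,-1]],
])

```text
time: 24.05
eef_pos: [0.4701, -0.1338, 0.0882]
orientation: [[0.978, -0.207, -0.018], [-0.207, -0.978, -0.01], [-0.016, 0.014, -1.0]]
wrist_force: [-2.3, -2.8, 0.9]
gripper_width: 0.0007
```

drive_tool([
  [[0,-0.0006,0,0,0,0.005,-1],[0,-0.0006,0,0,0,0.005,-1],[0,-0.0006,0,0,0,0.005,-1],[0,-0.0006,0,0,0,0.005,-1]],
])

```text
time: 24.45
eef_pos: [0.4702, -0.1311, 0.0881]
orientation: [[0.973, -0.228, -0.019], [-0.229, -0.973, -0.01], [-0.016, 0.014, -1.0]]
wrist_force: [-2.3, -3.5, 1.4]
gripper_width: 0.0003
```

```bash
python3 - <<'E'
from h import *
lev((.53,-.12),.0225,-1)
E
```

```text
lever r,ang 55.8 168.8
t 24.45 pos [ 0.4702 -0.1311  0.0881] yawy -103.2 p_tool(mm) [-55.7  24.4   1.3] F_tool [-1.5  4.  -1.3] q [-0.38 -0.    1.63 -0.02  1.53  1.43]
```

drive_tool([
  [[0,-0.0006,0,0,0,0,-1],[0,-0.0006,0,0,0,0,-1],[0,-0.0006,0,0,0,0,-1],[0,-0.0006,0,0,0,0,-1]],
])

```text
time: 24.85
eef_pos: [0.4702, -0.1296, 0.0882]
orientation: [[0.973, -0.229, -0.02], [-0.229, -0.973, -0.012], [-0.017, 0.017, -1.0]]
wrist_force: [-2.6, -5.4, 1.3]
gripper_width: 0.0004
```

drive_tool([
  [[0,-0.0006,0,0,0,0,-1],[0,-0.0006,0,0,0,0,-1],[0,-0.0006,0,0,0,0,-1],[0,-0.0006,0,0,0,0,-1]],
])

```text
time: 25.25
eef_pos: [0.4701, -0.1299, 0.0882]
orientation: [[0.973, -0.23, -0.022], [-0.231, -0.973, -0.017], [-0.017, 0.022, -1.0]]
wrist_force: [-3.8, -3.8, 0.9]
gripper_width: 0.0006
```

```bash
python3 - <<'E'
from h import *
lev((.53,-.12),.0225,-1)
E
```

```text
lever r,ang 56.0 167.6
t 25.25 pos [ 0.4701 -0.1299  0.0882] yawy -103.3 p_tool(mm) [-56.   23.4   1.5] F_tool [-2.8  4.6 -0.7] q [-0.37 -0.    1.63 -0.02  1.53  1.44]
```

It stalls at 167.6°, where the unit's front is about 167°. One slightly firmer push, then I back away and lift.

drive_tool([
  [[0,-0.0012,0,0,0,0,-1],[0,-0.0012,0,0,0,0,-1],[0,-0.0012,0,0,0,0,-1]],
])

```text
time: 25.55
eef_pos: [0.4701, -0.1301, 0.0884]
orientation: [[0.972, -0.232, -0.024], [-0.232, -0.972, -0.025], [-0.017, 0.03, -0.999]]
wrist_force: [-3.1, -5.0, 0.7]
gripper_width: 0.0001
```

drive_tool([
  [[0,0.003,0,0,0,0,-1],[0,0.008,0,0,0,0,-1],[0,0.012,-0.003,0,0,0,-1],[0,0.006,-0.03,0,0,0,-1],[0,0,-0.04,0,0,0,-1],[-0.03,0,-0.04,0,0,0,-1],[-0.05,0,-0.02,0,0,0,-1],[-0.05,0,0,0,0,0,-1]],
])

```text
time: 26.35
eef_pos: [0.3441, -0.1267, 0.2256]
orientation: [[0.973, -0.229, -0.021], [-0.229, -0.973, -0.013], [-0.017, 0.018, -1.0]]
wrist_force: [-0.3, -0.7, 0.9]
gripper_width: 0.0006
```

drive_tool([
  [[-0.04,0.03,0,0,0,0,-1],[-0.03,0.04,0,0,0,0,-1],[-0.02,0.04,0,0,0,0,-1],[0,0.04,0,0,0,0,-1],[0,0,0,0,0,0,-1],[0,0,0,0,0,0,-1]],
])

```text
time: 26.95
eef_pos: [0.2167, -0.2556, 0.2361]
orientation: [[0.974, -0.227, -0.004], [-0.227, -0.974, -0.024], [0.001, 0.024, -1.0]]
wrist_force: [0.4, 0.3, 0.4]
gripper_width: 0.0007
```

```bash
python3 - <<'E'
from h import *
s=snapshot("top"); a=s["color"][115:250,190:360]
cv2.imwrite("pics/end.png",cv2.resize(a,None,fx=4.6,fy=4.4,interpolation=cv2.INTER_CUBIC))
x=arm.sense();print(x["wrist_force"],x["joint_vel"],x["eef_pos"],x["time"])
E
```

```text
[-0.36300353  0.43741986 -0.03067504] [ 0.04180232 -0.00448552  0.00892879  0.0015918   0.004201    0.00212285] [ 0.21690323 -0.25549565  0.2358719 ] 27.0
```

View pics/end.png

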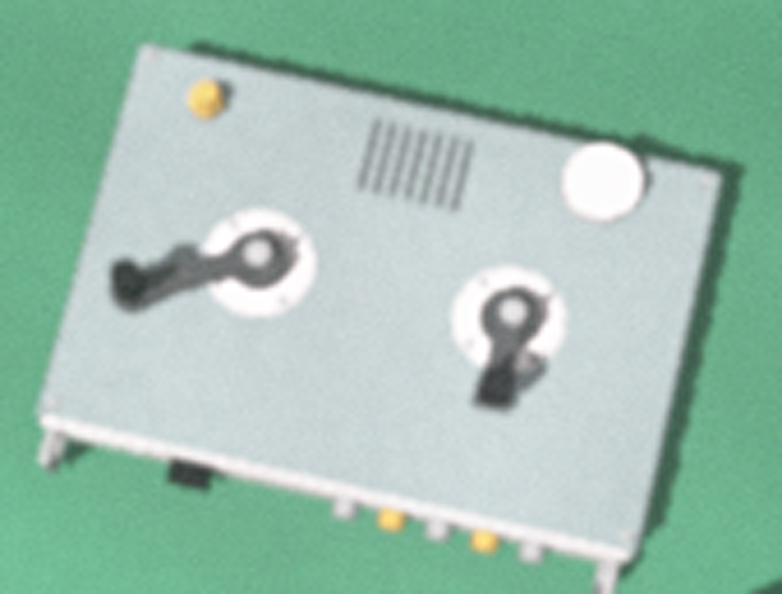

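The final picture shows the selector arm from (512,312) to (495,385), parallel to the lid's side edge once parallax is allowed for. The isolator grip is at (130,285), and the attenuator (206,98) and tin (603,180) have not moved. I'm handing in.

```bash
python3 -c "
from rig import arm
print(arm.finish_job())"
```

```text
the job is handed in; nothing more can be done
None
```

Both levers are home and the job is handed in at about 27 s of the 72 s allowed; `finish_job` reported no verdict.

- **Isolator:** I pushed its grip sideways with the shut fingers through about 64°, in steps of about 2 mm near the end. It stalled with about 8 N sideways, or about 10 N with the vertical part. The sideways part alone is just under the 9–13 N that shows home. The selector then turned freely.
- **Selector:** I pushed it the same way until it stalled at about 167.6° in the world frame, where the unit's front lies at about 167°. The final push was about 6 N.
- **Forces:** The highest wrist force I read at the end of any move was about 10 N. Force within a move was not recorded.
- **Last checks:** In the final top picture the selector is parallel to the case's side edge within about 2°. The isolator stands over, and the attenuator and tin are on the same pixels as at the start. I did not re-check the bench items after the first picture, but the arm never worked near them. The wrist force read about 0 and the arm was clear of everything.
- **Disagreement:** In the pictures the fingertips sat about 26 mm higher than the TCP reading, so the first approach passed above the isolator grip without touching it. I corrected for this by working lower.

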